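# Clip the blue desoldering pump back into its place

## Robot

A 6-joint arm with a two-finger parallel gripper is mounted at the origin on the work surface. World frame = base frame: x ahead of the robot, y to its left, z up, the work surface at z = 0. Lengths are in m, angles in rad, forces in N, time in s.
With the tool pointing down it reaches from about 0.25 to 0.725 m from the base axis. Payload 4 kg.
Tool frame: the origin (TCP) lies on the centre line of the jaws, within the pads' length; the fingertips stand 11 mm ahead of it and the grasp point (between the pads) lies 8 mm behind it; z points along the fingers, x is the direction in which the jaws open and shut, and the axes are right-handed (so a half turn about z gives the same grasp; the last joint's range is limited). The gripper opens to 85 mm and grips with 20 to 120 N. Pads are 22 mm wide; open, the fingers measure 114 mm over their backs; the gripper's body (76 mm by 85 mm) begins 54 mm behind the grasp point. The pads swing forward as they close: fully open they stand 13 mm farther back than shut.
Start: joints at [-1.102, 0.241, 0.005, 1.335, 0, 1.571], TCP at [0.226, -0.446, 0.242] pointing down, gripper open.
Joint ranges: [-2.72, 2.72], [-1.05, 1.87], [-1.09, 1.28], [-1.99, 2.15], [-1.42, 1.44], [-3.14, 3.14]. Speed limits (rad/s): [2.79, 2.79, 3.14, 3.14, 3.14, 3.14].

## Interface

Orientations are given as a unit quaternion [x, y, z, w].
In Python, from workcell import bot, viewer, order gives the robot as it stands. The module is installed in compiled form; this text tells all that it offers.
- The arm moves only by the tool send_rows, never from a script. Its argument "increments" is a list that holds one entry, the list of rows, each a list of 4 numbers: the shift along the tool's x, y, z in m, then the turn about the tool's z in degrees. A call has exactly 8 rows; each row shifts and turns the pose as measured when the row begins, along the tool's axes as they then stand; what a row does not reach is not made up. A row lasts 1/10 s, in which the tool goes at most 50 mm and 8.59 degrees, less where a joint would pass 70% of its speed; a pose out of reach is approached as far as the arm can. A call is refused whole if a number of a shift passes 0.05 or a number of a turn 8.59, either way. A call with a gripper value outside its range is refused whole. "hand" is the closure, from -1 (fully open) to 1 (shut), so that 0 is half open, set as the call begins (left out, the last holds). The fingers move at their own pace and stop on an object; the grip force is fixed at half the most. Time passes only in rows, so rows that do not move let the fingers close, or fill a call up. It gives the time, the measured TCP pose, the force and the opening at its end, in the units of the state.
- bot.get_obs(): the state, without advancing time (a new reading comes with each control period).
- viewer.camera(name): name is "scene" or "top"; returns a dict with "image" (400x640x3 uint8, red, green, blue), "range_z" (400x640 float32, m along the optical axis (not along the pixel's ray), 0 where there is no reading), "camera_matrix" (3x3 intrinsics, pixels), "dist" ([k1, k2, p1, p2, k3] as OpenCV has them; the pictures are not rectified), "eye" and "rotation" of the camera in the world. Camera axes: x right, y down, z forward; pixel columns grow to the right and rows downward; lengths in m; the calibration is good to about 2 mm. A picture is of the moment at which its call begins.
- order.job_done(): hands the job in, once; it reports no verdict.
The state is a dict: "clock": time; "joint_pos": joint angles; "joint_vel": joint speeds; "tau": joint torques, N m; "eef_pos": TCP position; "tool_rot": TCP orientation; "ft_force": force on the tool from outside, world axes, zero at the start; "ft_torque": the same for the moment, N m; "grip_width": finger opening in m.
Only numpy, scipy, OpenCV 4.12 (cv2) and the standard library are available. Lean on these libraries where they do the work, as an engineer would, in place of code of your own. Each camera call takes 0.05 s, during which the arm holds its last target.

## Task

Put the blue desoldering pump away: lay it along the place with the blue base on the clip rack and press it down until it snaps fully home in both spring clips, then let go. Either end may point either way; leave the orange pump lying where it is.

Things in the scene. Friction and masses are not known exactly. Their poses are not given: they have to be found in the camera images.
- blue_pump_mid (a point): Middle of the loose blue desoldering pump, 50-100 g, lying on the bench: round blue barrel 20 mm across, 150 mm long, a black 25 mm square collar (14 mm long) on each end, then a white nozzle (+x end) or white plunger knob; 235 mm in all. Point on the barrel's axis, half-way along, 12.5 mm above the bench; x along the barrel, z up. Grasp here, across the barrel.
- blue_place_seat (a point): Blue place of the rack: where the blue pump's mid point is when fully home, 44 mm above the bench. x along the place (and the barrel), y across, z up. Its two spring clips stand 45 mm either side along x, each 14 mm long; the 76 mm between them is free for fingers, down to the blue base strip 30 mm below the point. The barrel rests on black saddles 10 mm below the point.
- rack: Fixed aluminium board 150 x 200 x 8 mm, origin under its centre. Along its y: three empty places 60 mm apart (blue, orange, green strip; order varies), axes along its x. Each clip opens upwards: two sprung steel jaws, flared tips 65 mm above the bench (funnel 36 mm wide), 15 mm gap at 51 mm. Pushing a 20 mm barrel through takes about 7-12 N per place; one just lying on the lips is 15 mm too high.
- orange_pump_mid (a point): Middle of a second loose pump, the same in all but its orange barrel; a bystander, to be left where it lies. Axes as for the blue one.
Not all that is in view belongs to the job. Of the things like the part that bears blue_pump_mid, leave any that is turquoise; of the rest the smaller one is meant.

How it is judged:
At the end, for the whole second after the job is handed in: The blue pump is snapped into the blue place: mid-barrel within 20 mm of the seat point along the place, 10 mm across, at most 5 mm above or 6 mm below it, axis within about 10 degrees of the place's x (either way round); the orange pump within 30 mm of where it lay (x of blue_pump_mid in the frame of blue_place_seat between -0.02 and 0.02 m and y of blue_pump_mid in the frame of blue_place_seat between -0.01 and 0.01 m and z of blue_pump_mid in the frame of blue_place_seat between -0.006 and 0.005 m and angle between the x axis of blue_pump_mid and the x axis of blue_place_seat, either way round below 0.17 rad and distance of orange_pump_mid from where it was at the start of the episode below 0.03 m); the robot touches nothing.
It fails at once if the orange pump is moved more than 30 mm from where it lay (distance of orange_pump_mid from where it was at the start of the episode above 0.03 m).
It also fails if it takes over 35 s, if anything falls off the work surface, if the arm or the gripper's body presses on something with over 40 N, if the wrist force passes 120 N, or if a joint passes its speed limit or range.

## Working session

There is one attempt and no reset: what is moved stays moved. The work goes in short steps, Python scripts to look and compute and a tool call to move; the robot and the scene stay as the last step left them, time stands still between calls to the robot, and variables do not carry over. Pictures are saved under pics/ and viewed, and the job is handed in when it is done.

Besides the shell and the picture viewer there is one more tool, called after "Emit:" by a JSON object that holds its "name" and its "arguments", one argument or row to a line. send_rows: Moves the arm, as the interface text tells. Its arguments: {"type":"object","properties":{"increments":{"type":"array","items":{"type":"array","items":{"type":"array","items":{"type":"number"}}}},"hand":{"type":"number"}},"required":["increments"]}

```bash
mkdir -p pics
cat > h.py <<'E'
import numpy as np,cv2,pickle
from workcell import bot,viewer,order
def take(n,tag):
    d=viewer.camera(n); pickle.dump(d,open(f'pics/{tag}.pkl','wb'))
    cv2.imwrite(f'pics/{tag}.png',cv2.cvtColor(d['image'],cv2.COLOR_RGB2BGR)); return d
def load(tag): return pickle.load(open(f'pics/{tag}.pkl','rb'))
def w(d,u,v,z=None):
    p=cv2.undistortPoints(np.array([[[u,v]]],float),d['camera_matrix'],np.array(d['dist']))[0,0]
    r=np.array([p[0],p[1],1.]);R=np.array(d['rotation']);e=np.array(d['eye'])
    if z is None: return e+R@(r*d['range_z'][int(round(v)),int(round(u))])
    q=R@r; return e+q*(z-e[2])/q[2]
def crop(tag,x0,y0,x1,y1,out,s=4):
    im=cv2.imread(f'pics/{tag}.png')[y0:y1,x0:x1]
    cv2.imwrite(f'pics/{out}.png',cv2.resize(im,None,fx=s,fy=s,interpolation=cv2.INTER_CUBIC))
E
python3 -c "
from h import *
take('top','top0');d=take('scene','sc0');print(bot.get_obs());print(d['rotation'],d['eye'])"
```

```text
{'clock': 0.1, 'joint_pos': array([-1.10198872e+00,  2.41323220e-01,  3.82001696e-03,  1.33520688e+00,
        6.60179898e-05,  1.57079174e+00]), 'joint_vel': array([ 0.00114486, -0.00264803,  0.00342991, -0.00042178, -0.00037929,
        0.0004432 ]), 'tau': array([ 5.66274830e-04, -3.73138905e+01,  2.53009647e+01,  1.08696232e-02,
        2.73173526e-05, -8.71923504e-06]), 'eef_pos': array([ 0.22567276, -0.44553984,  0.24149431]), 'tool_rot': array([ 8.52005155e-01, -5.23532519e-01, -7.97982489e-04, -5.29084955e-04]), 'ft_force': array([ 1.08531347, -0.21401781, -0.2845412 ]), 'ft_torque': array([ 0.02364587,  0.03069745, -0.01894482]), 'grip_width': 0.08537530150132157}
[ 0.26509926  0.88674585 -0.36357577 -0.10590956] [0.83016713 0.46660706 0.74804468]
```

View pics/top0.png

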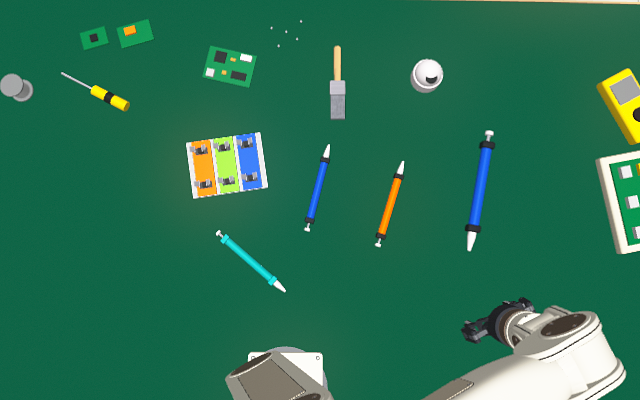

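View pics/sc0.png

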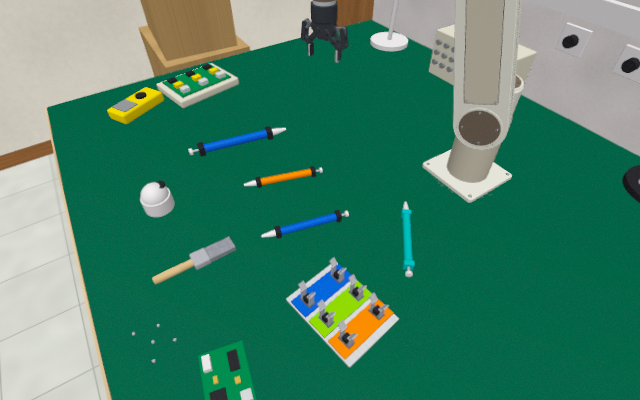

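Candidates in the top view are the small blue pump (318,188), the large blue pump (480,190) and the turquoise one (250,262). Turquoise is ruled out, and the smaller of the other two is the one at (318,188). I'll confirm that in a crop.

```bash
sed -i "s/R=np.array(d\['rotation'\])/R=Rotation.from_quat(d['rotation']).as_matrix()/; 1a from scipy.spatial.transform import Rotation" h.py
python3 -c "
from h import *
crop('top0',180,120,340,240,'c1',5)
d=load('top0')
for a in [(318,188),(480,190),(390,200),(250,160),(232,265),(280,180)]: print(a,w(d,*a))
hsv=cv2.cvtColor(d['image'],cv2.COLOR_RGB2HSV)
m=((hsv[...,0]>105)&(hsv[...,0]<125)&(hsv[...,1]>150)&(hsv[...,2]>80)).astype(np.uint8)
n,l,s,c=cv2.connectedComponentsWithStats(m)
for i in range(1,n):
  if s[i,4]>80:
    ys,xs=np.where(l==i); P=np.c_[xs,ys].astype(np.float32)
    z=.0225 if xs.mean()>275 else .014
    W=np.array([w(d,x,y,z)[:2] for x,y in P],np.float32)
    r=cv2.minAreaRect(W);print(s[i],r,cv2.boxPoints(r).round(4).tolist(),W.mean(0))
"
```

```text
(318, 188) [ 0.51996583 -0.08165666  0.02122248]
(480, 190) [ 0.51793865 -0.50618671  0.02801784]
(390, 200) [ 0.49038501 -0.27089445  0.01791204]
(250, 160) [0.59258373 0.09772214 0.01873632]
(232, 265) [ 0.31706389  0.14246575 -0.00273001]
(280, 180) [0.5424576  0.01931411 0.00093348]
[236 133  26  57 769] ((0.5911354422569275, 0.10194141417741776), (0.1448846459388733, 0.048927538096904755), 9.009466171264648) [[0.5157999992370605, 0.11479999870061874], [0.5234000086784363, 0.06639999896287918], [0.6664999723434448, 0.08910000324249268], [0.6589000225067139, 0.13740000128746033]] [0.5893712  0.10066991]
[469 147  23  79 814] ((0.5298976302146912, -0.5077784061431885), (0.027267849072813988, 0.20980998873710632), 79.41348266601562) [[0.4242999851703644, -0.5019000172615051], [0.6305000185966492, -0.5404999852180481], [0.6355000138282776, -0.5135999917984009], [0.4293000102043152, -0.47510001063346863]] [ 0.5292436 -0.5076933]
[307 161  21  58 419] ((0.5156069397926331, -0.07890914380550385), (0.01884678192436695, 0.15159590542316437), 76.15555572509766) [[0.4397999942302704, -0.06989999860525131], [0.586899995803833, -0.10620000213384628], [0.5914999842643738, -0.08789999783039093], [0.44429999589920044, -0.051600001752376556]] [ 0.51510525 -0.07875168]
```

View pics/c1.png

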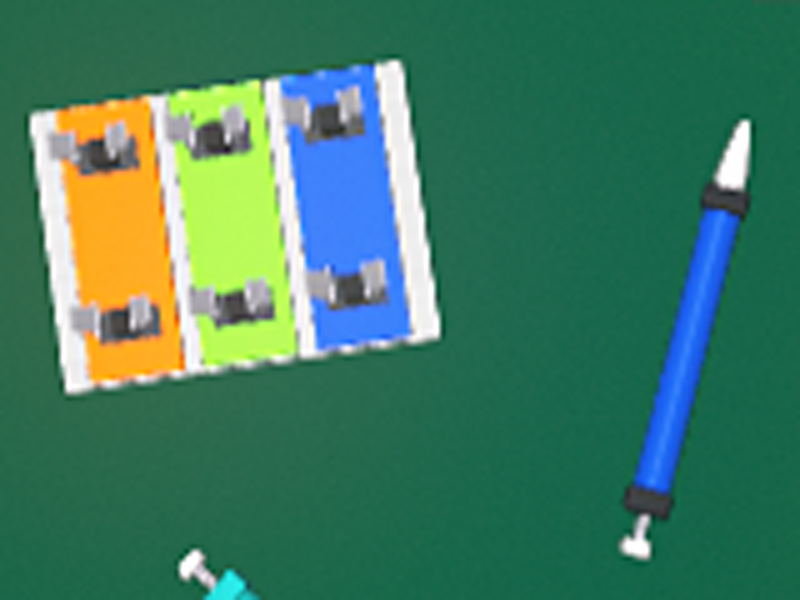

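The crop confirms it: the blue barrel at top (318,188) measures 150 × 19 mm, while the large one is about 210 × 27. The blue strip is the right-hand place on the rack. Next I'll measure the rack from its corners and clips.

```bash
python3 -c "
from h import *
d=load('top0')
C=[w(d,180+(x+.5)/5-.5,120+(y+.5)/5-.5,.008) for x,y in [(32,113),(401,61),(439,339),(68,393)]]
C=np.array(C);print(C.round(4),C.mean(0))
print([np.linalg.norm(C[i]-C[i-1]).round(4) for i in range(4)])
dx=(C[0]+C[1]-C[2]-C[3]);dy=(C[0]+C[3]-C[1]-C[2])
print(np.degrees(np.arctan2(dx[1],dx[0])),np.degrees(np.arctan2(-dy[0],dy[1])))
crop('sc0',280,250,410,370,'c2',6)
crop('sc0',250,200,360,250,'c3',7)
"
```

```text
[[0.6404 0.2699 0.008 ]
 [0.6703 0.0745 0.008 ]
 [0.5217 0.0518 0.008 ]
 [0.4914 0.2465 0.008 ]] [0.58094239 0.1606708  0.008     ]
[np.float64(0.1509), np.float64(0.1977), np.float64(0.1503), np.float64(0.1971)]
8.786154736006175 8.773082123582757
```

View pics/c2.png

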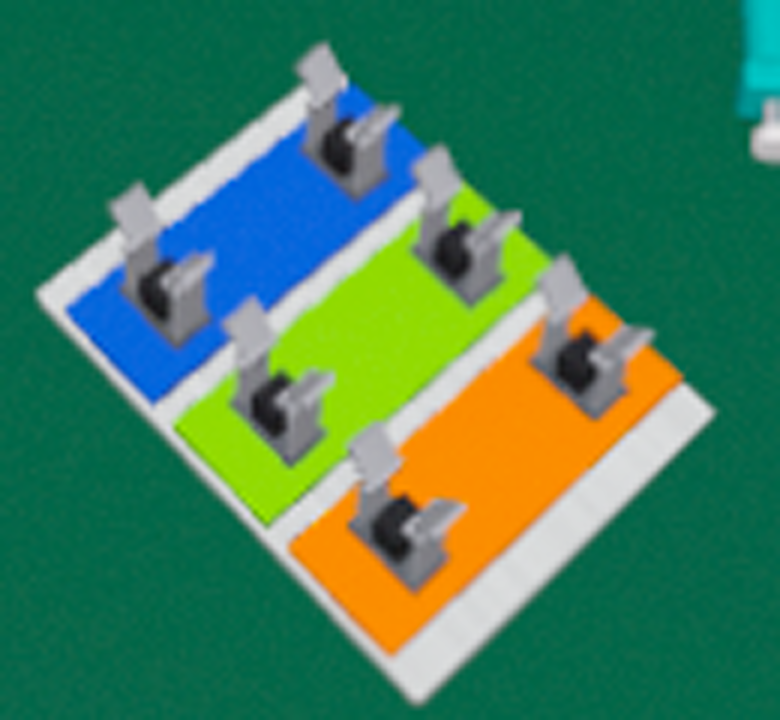

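View pics/c3.png

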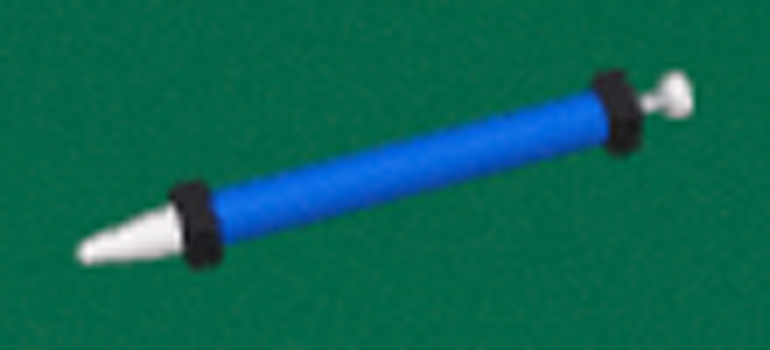

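```bash
python3 -c "
from h import *
d=load('sc0')
f=lambda x,y,ox,oy,s:(ox+(x+.5)/s-.5,oy+(y+.5)/s-.5)
C=np.array([w(d,*f(x,y,280,250,6),.008) for x,y in [(38,293),(418,703),(714,411),(338,78)]]);print(C.round(4))
hsv=cv2.cvtColor(d['image'],cv2.COLOR_RGB2HSV)
m=((hsv[...,0]>105)&(hsv[...,0]<125)&(hsv[...,1]>150)&(hsv[...,2]>80)).astype(np.uint8)
n,l,s,c=cv2.connectedComponentsWithStats(m)
for i in range(1,n):
  if s[i,4]>80 and 255<c[i,0]<350 and c[i,1]<250:
    ys,xs=np.where(l==i); P=np.array([w(d,x,y) for x,y in zip(xs,ys)])
    print(c[i],P[:,2].mean(), np.median(P,0)); x0=w(d,*f(600,120,250,200,7),.0125);x1=w(d,*f(215,218,250,200,7),.0125);print(x0,x1,(x0+x1)/2)
# clip points
import itertools
for t in ['sc0','top0']:
  d=load(t);V,U=np.mgrid[0:400,0:640];R=[]
  a=(300,250,350,310) if t=='sc0' else (232,130,262,192)
  for v in range(a[1],a[3]):
    for u in range(a[0],a[2]):
      p=w(d,u,v)
      if .045<p[2]<.075: R.append(p)
  R=np.array(R)
  th=np.radians(8.78);q=R[:,:2]-[.5901,.1014]
  L=np.c_[q@[np.cos(th),np.sin(th)],q@[-np.sin(th),np.cos(th)],R[:,2]]
  for sx in (1,-1):
    for sy in (1,-1):
      k=L[(L[:,0]*sx>20e-3)&(L[:,1]*sy>0)&(abs(L[:,1])<.03)]
      if len(k): print(t,sx,sy,len(k),k.mean(0).round(4),k.min(0).round(4),k.max(0).round(4))
"
```

```text
[[0.6706 0.0766 0.008 ]
 [0.6409 0.273  0.008 ]
 [0.4935 0.2492 0.008 ]
 [0.5239 0.0593 0.008 ]]
[308.0678392  223.55025126] 0.024184522470882427 [ 0.519726   -0.07333958  0.01966084]
[ 0.44413051 -0.05832687  0.0125    ] [ 0.58882381 -0.09654253  0.0125    ] [ 0.51647716 -0.0774347   0.0125    ]
sc0 1 1 33 [0.0476 0.0157 0.0565] [0.0401 0.008  0.0455] [0.0537 0.0227 0.0666]
sc0 1 -1 53 [ 0.047  -0.0109  0.0577] [ 0.0391 -0.0181  0.0472] [ 0.0541 -0.0051  0.0659]
sc0 -1 1 33 [-0.0421  0.0162  0.0572] [-0.0507  0.0102  0.0455] [-0.0355  0.0225  0.0674]
sc0 -1 -1 52 [-0.0432 -0.0118  0.0579] [-0.0516 -0.0194  0.0477] [-0.0358 -0.0058  0.0652]
top0 1 1 37 [0.0456 0.0142 0.0602] [0.0383 0.0083 0.0479] [0.0536 0.0215 0.07  ]
top0 1 -1 27 [ 0.0463 -0.0133  0.0597] [ 0.0399 -0.0196  0.0467] [ 0.0533 -0.0068  0.0714]
top0 -1 1 32 [-0.0439  0.0136  0.0596] [-0.0507  0.0079  0.0501] [-0.0362  0.0201  0.0697]
top0 -1 -1 27 [-0.0432 -0.0135  0.0598] [-0.0515 -0.0196  0.051 ] [-0.0351 -0.0076  0.0686]
```

Both cameras agree to about 2 mm. The pump mid is near (0.516, -0.078) with its axis at -13.9°. The seat is near (0.5905, 0.1025) with its yaw at 8.8°. I'll turn the jaw to +76°, which should keep joint 6 near 0.

Emit:
{"name": "send_rows", "arguments": {
  "increments": [
    [[0,0,0,-8.5],[0,0,0,-8.5],[0,0,0,-8.5],[0,0,0,-8.5],[0,0,0,-8.5],[0,0,0,-8.5],[0,0,0,-8.5],[0,0,0,-8.5]]
  ],
  "hand": -1
}}

```text
clock: 0.9
eef_pos: [0.2243, -0.4428, 0.237]
tool_rot: [0.999, 0.051, -0.002, -0.006]
ft_force: [0.5, -0.1, 0.5]
grip_width: 0.0853
```

```bash
cat >> h.py <<'E'
def go(x,y,ang,z=None):
    o=bot.get_obs();R=Rotation.from_quat(o['tool_rot']).as_matrix()
    a=np.degrees(np.arctan2(R[1,0],R[0,0]))
    t=np.array([x,y,o['eef_pos'][2] if z is None else z])
    print('t',round(o['clock'],2),'pos',o['eef_pos'].round(4),'ang',a.round(2),'tilt',R[:,2].round(4),'F',o['ft_force'].round(1),'w',round(o['grip_width'],4),'q',o['joint_pos'].round(2))
    print('tool shift',(R.T@(t-o['eef_pos'])).round(4),'turn',round((a-ang+180)%360-180,2))
E
python3 -c "
from h import *
go(.516,-.078,76.1)"
```

```text
t 0.9 pos [ 0.2243 -0.4428  0.237 ] ang 5.87 tilt [-0.0055  0.0108 -0.9999] F [ 0.5 -0.1  0.5] w 0.0853 q [-1.1   0.25 -0.    1.33  0.    0.37]
tool shift [ 0.3275 -0.3331  0.0024] turn -70.23
```

Emit:
{"name": "send_rows", "arguments": {
  "increments": [
    [[0,0,0,-8.59],[0,0,0,-8.59],[0,0,0,-8.59],[0,0,0,-8.59],[0,0,0,-8.59],[0,0,0,-8.59],[0,0,0,-8.59],[0,0,0,-8.59]]
  ]
}}

```text
clock: 1.7
eef_pos: [0.2229, -0.4401, 0.2325]
tool_rot: [0.795, 0.606, 0.002, -0.011]
ft_force: [0.4, -0.6, 0.6]
grip_width: 0.0853
```

```bash
python3 -c "
from h import *
go(.516,-.078,76.1)"
```

```text
t 1.7 pos [ 0.2229 -0.4401  0.2325] ang 74.62 tilt [-0.01    0.0198 -0.9998] F [ 0.4 -0.6  0.6] w 0.0853 q [-1.1   0.25 -0.01  1.33  0.   -0.83]
tool shift [0.4268 0.1867 0.0042] turn -1.48
```

Emit:
{"name": "send_rows", "arguments": {
  "increments": [
    [[0.036,0.016,0.008,-0.2],[0.036,0.016,0.008,-0.2],[0.036,0.016,0.008,-0.2],[0.036,0.016,0.008,-0.2],[0.036,0.016,0.008,-0.2],[0.036,0.016,0.008,-0.2],[0.036,0.016,0.008,-0.2],[0.036,0.016,0.008,0]]
  ]
}}

```text
clock: 2.5
eef_pos: [0.422, -0.1879, 0.1667]
tool_rot: [0.79, 0.612, 0.001, -0.012]
ft_force: [0.7, -0.5, 0.1]
grip_width: 0.0853
```

```bash
python3 -c "
from h import *
go(.516,-.078,76.1)"
```

```text
t 2.5 pos [ 0.422  -0.1879  0.1667] ang 75.53 tilt [-0.0124  0.0198 -0.9997] F [ 0.7 -0.5  0.1] w 0.0853 q [-0.43  0.23 -0.21  1.15  0.01 -0.17]
tool shift [0.1299 0.0635 0.001 ] turn -0.57
```

Emit:
{"name": "send_rows", "arguments": {
  "increments": [
    [[0.02,0.01,0.012,-0.1],[0.02,0.01,0.012,-0.1],[0.02,0.01,0.012,-0.1],[0.02,0.01,0.012,-0.1],[0.02,0.01,0.012,-0.1],[0.015,0.007,0.012,0],[0.01,0.004,0.01,0],[0.005,0.002,0.005,0]]
  ]
}}

```text
clock: 3.3
eef_pos: [0.5166, -0.065, 0.0736]
tool_rot: [0.785, 0.619, -0.001, -0.014]
ft_force: [0.4, 0.3, 0.4]
grip_width: 0.0854
```

```bash
python3 -c "
from h import *
take('top','top1')
crop('top1',250,110,410,230,'c4',5)
go(.516,-.078,76.1)"
```

```text
t 3.35 pos [ 0.5165 -0.0646  0.0731] ang 76.56 tilt [-0.0189  0.0218 -0.9996] F [ 1.5 -0.2 -0.4] w 0.0855 q [-0.14  0.43 -0.19  0.97  0.02  0.1 ]
tool shift [-0.0132  0.0026 -0.0003] turn 0.46
```

View pics/c4.png

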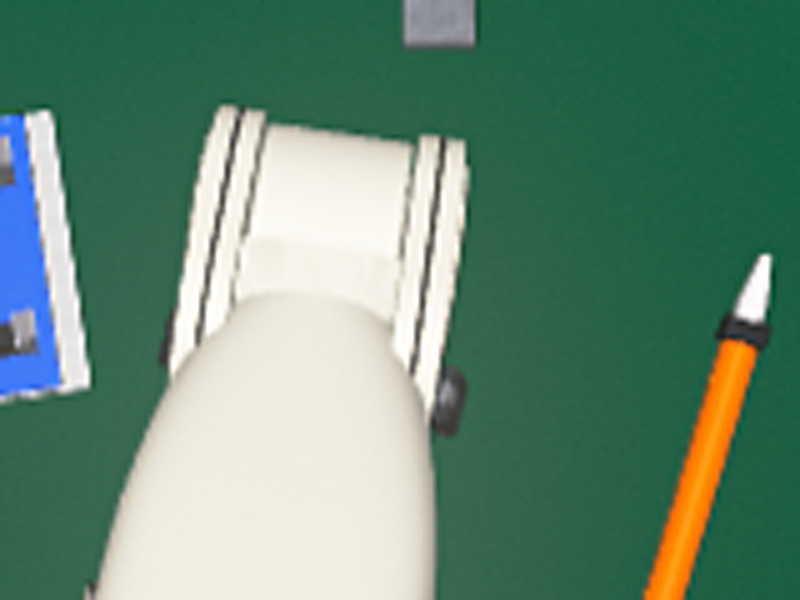

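Emit:
{"name": "send_rows", "arguments": {
  "increments": [
    [[-0.003,0.001,0.003,0.1],[-0.004,0.001,0.004,0.1],[-0.004,0.001,0.008,0.1],[-0.002,0.001,0.01,0.1],[0,0,0.01,0],[0,0,0.007,0],[0,0,0.004,0],[0,0,0.002,0]]
  ]
}}

```text
clock: 4.15
eef_pos: [0.5151, -0.0815, 0.0217]
tool_rot: [0.789, 0.615, -0.001, -0.014]
ft_force: [0.5, 1.1, -0.1]
grip_width: 0.0854
```

```bash
python3 -c "
from h import *
d=take('scene','sc1')
crop('sc1',230,140,390,260,'c5',5)
go(.516,-.078,76.1,.0135)"
```

```text
t 4.2 pos [ 0.515  -0.0814  0.0215] ang 75.85 tilt [-0.019   0.0208 -0.9996] F [-0.5  0.1 -0.5] w 0.0854 q [-0.17  0.5  -0.24  0.85  0.02  0.08]
tool shift [0.0034 0.0004 0.008 ] turn -0.25
```

View pics/c5.png

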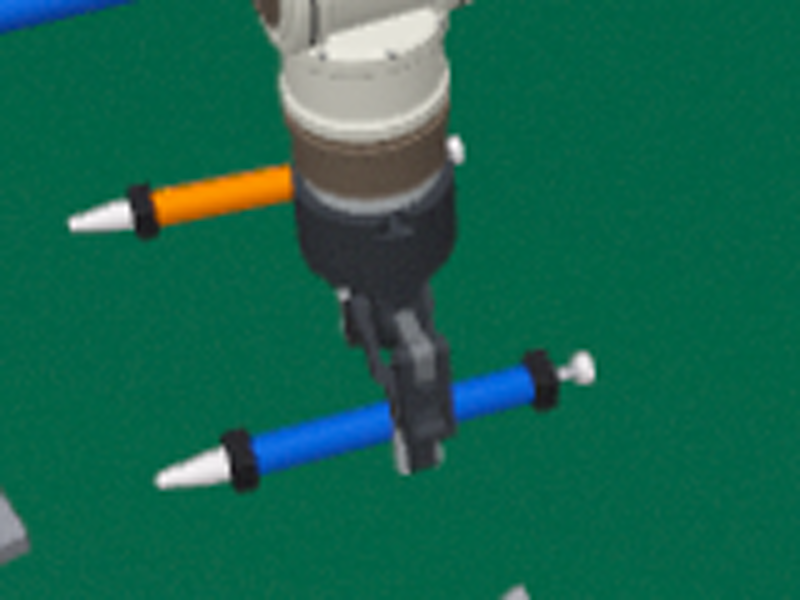

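Emit:
{"name": "send_rows", "arguments": {
  "increments": [
    [[0.001,0,0.002,0],[0.001,0,0.001,0],[0.001,0,0.001,0],[0,0,0,0],[0,0,0,0],[0,0,0,0],[0,0,-0.0003,0],[0,0,-0.0003,0]]
  ],
  "hand": -0.1
}}

```text
clock: 5.0
eef_pos: [0.517, -0.0777, 0.0191]
tool_rot: [0.788, 0.615, -0.0, -0.013]
ft_force: [-0.8, -0.4, 0.4]
grip_width: 0.0471
```

```bash
python3 -c "
from h import *
go(.516,-.078,76.1,.0135)"
```

```text
t 5.0 pos [ 0.517  -0.0777  0.0191] ang 75.92 tilt [-0.0163  0.0204 -0.9997] F [-0.8 -0.4  0.4] w 0.0471 q [-0.16  0.5  -0.24  0.84  0.02  0.09]
tool shift [-0.0006 -0.0008  0.0056] turn -0.18
```

Emit:
{"name": "send_rows", "arguments": {
  "increments": [
    [[0,0,0.002,0],[0,0,0.002,0],[0,0,0.001,0],[0,0,0.001,0],[0,0,0,0],[0,0,0,0],[0,0,0,0],[0,0,0,0]]
  ]
}}

```text
clock: 5.8
eef_pos: [0.5168, -0.0777, 0.0124]
tool_rot: [0.788, 0.615, -0.0, -0.013]
ft_force: [-0.0, 0.7, 0.2]
grip_width: 0.0468
```

Emit:
{"name": "send_rows", "arguments": {
  "increments": [
    [[0,0,0,0],[0,0,0,0],[0,0,0,0],[0,0,0,0],[0,0,0,0],[0,0,0,0],[0,0,0,0],[0,0,0,0]]
  ],
  "hand": 1
}}

```text
clock: 6.6
eef_pos: [0.5171, -0.0778, 0.0128]
tool_rot: [0.788, 0.615, -0.0, -0.013]
ft_force: [-0.5, -1.1, -0.5]
grip_width: 0.0181
```

```bash
python3 -c "
from h import *
go(.516,-.078,76.1,.0135)"
```

```text
t 6.6 pos [ 0.5171 -0.0778  0.0128] ang 75.9 tilt [-0.0159  0.0203 -0.9997] F [-0.5 -1.1 -0.5] w 0.0181 q [-0.16  0.51 -0.25  0.83  0.02  0.09]
tool shift [-0.0005 -0.001  -0.0007] turn -0.2
```

Emit:
{"name": "send_rows", "arguments": {
  "increments": [
    [[0,0,-0.005,0],[0,0,-0.01,0],[0,0,-0.015,0],[0,0,-0.02,0],[0,0,-0.02,0],[0,0,-0.02,0],[0,0,-0.015,0],[0,0,-0.005,0]]
  ]
}}

```text
clock: 7.4
eef_pos: [0.5178, -0.08, 0.1299]
tool_rot: [0.788, 0.615, -0.001, -0.013]
ft_force: [-0.1, -0.3, -1.0]
grip_width: 0.0177
```

```bash
python3 -c "
from h import *
take('scene','sc2')
crop('sc2',230,120,390,240,'c6',5)
go(.5905,.1025,98.8)"
```

```text
t 7.45 pos [ 0.5181 -0.08    0.1302] ang 75.9 tilt [-0.0168  0.0204 -0.9997] F [0.  0.7 0.5] w 0.018 q [-0.16  0.38 -0.11  1.11  0.02  0.08]
tool shift [0.1946 0.0258 0.0025] turn -22.9
```

View pics/c6.png

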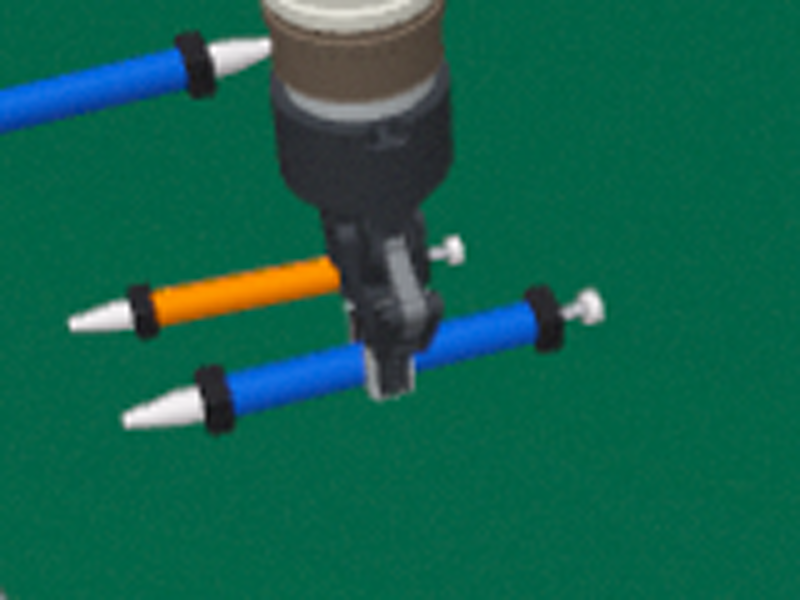

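Emit:
{"name": "send_rows", "arguments": {
  "increments": [
    [[0.012,0.004,0,-3],[0.024,0.008,0,-3],[0.03,0.01,0,-3],[0.03,0.01,0,-3],[0.03,0.01,0,-3],[0.026,0.009,0,-3],[0.018,0.007,0,-3],[0.008,0.003,0,-2]]
  ]
}}

```text
clock: 8.25
eef_pos: [0.5898, 0.0968, 0.1276]
tool_rot: [0.646, 0.763, -0.001, -0.016]
ft_force: [-0.3, -0.9, -0.8]
grip_width: 0.018
```

```bash
python3 -c "
from h import *
go(.5905,.1025,98.8,.09)"
```

```text
t 8.25 pos [0.5898 0.0968 0.1276] ang 99.52 tilt [-0.0248  0.0191 -0.9995] F [-0.3 -0.9 -0.8] w 0.018 q [ 0.15  0.52  0.11  1.18  0.02 -0.02]
tool shift [0.0047 0.0024 0.0376] turn 0.72
```

Emit:
{"name": "send_rows", "arguments": {
  "increments": [
    [[0.002,0.001,0.004,0.2],[0.002,0.001,0.006,0.2],[0.001,0.001,0.007,0.2],[0,0,0.007,0.1],[0,0,0.006,0],[0,0,0.004,0],[0,0,0.002,0],[0,0,0,0]]
  ]
}}

```text
clock: 9.05
eef_pos: [0.5883, 0.0994, 0.0858]
tool_rot: [0.653, 0.757, -0.004, -0.017]
ft_force: [1.2, -0.6, -0.3]
grip_width: 0.0181
```

```bash
python3 -c "
from h import *
take('scene','sc3');take('top','top3')
crop('sc3',270,210,410,330,'c7',5)
crop('top3',180,90,310,220,'c8',5)
go(.5905,.1025,98.8,.09)"
```

```text
t 9.15 pos [0.5886 0.0996 0.0863] ang 98.45 tilt [-0.03    0.0169 -0.9994] F [ 0.9  0.3 -0.3] w 0.018 q [0.16 0.55 0.06 1.1  0.02 0.01]
tool shift [ 0.0027  0.0022 -0.0037] turn -0.35
```

View pics/c7.png

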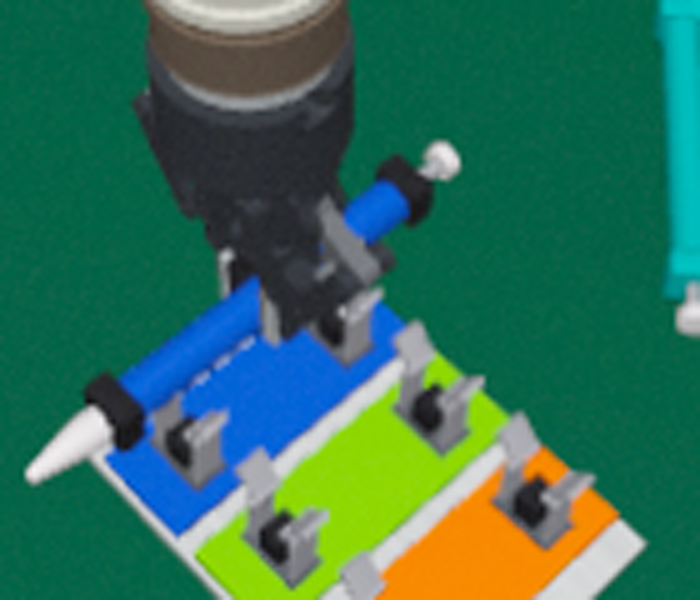

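View pics/c8.png

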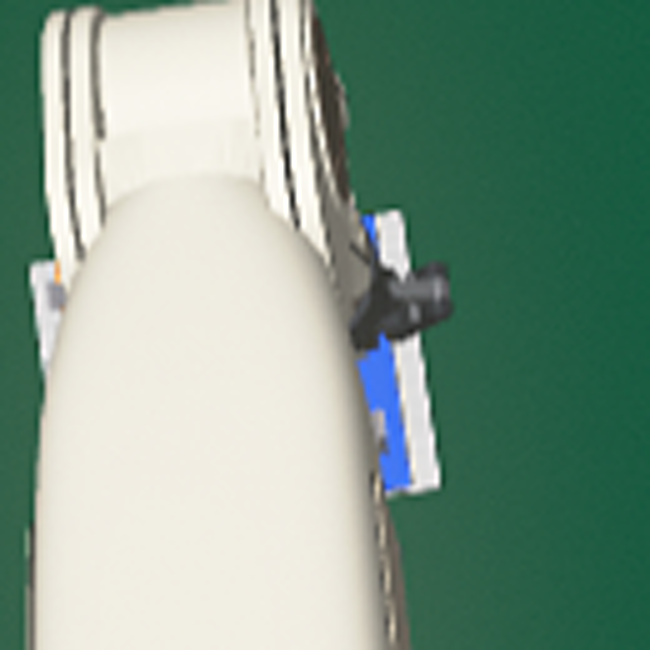

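```bash
python3 -c "
from h import *
d=load('sc3')
f=lambda x,y:(270+(x+.5)/5-.5,210+(y+.5)/5-.5)
for z1,z2 in [(.086,.086),(.083,.089),(.089,.083)]:
  a=w(d,*f(130,388),z1);b=w(d,*f(407,201),z2);D=a-b
  print(a.round(4),b.round(4),((a+b)/2).round(4),np.linalg.norm(D),np.degrees(np.arctan2(D[1],D[0])))
for p in [(215,310),(180,340),(155,360),(375,222)]: print(w(d,*f(*p)))
"
```

```text
[0.6585 0.1064 0.086 ] [0.5092 0.0929 0.086 ] [0.5839 0.0997 0.086 ] 0.14990915561896068 5.186225421548647
[0.6578 0.1048 0.083 ] [0.5107 0.0946 0.089 ] [0.5842 0.0997 0.086 ] 0.14754056122400977 3.9773330739155153
[0.6593 0.1081 0.089 ] [0.5078 0.0912 0.083 ] [0.5835 0.0996 0.086 ] 0.1525823538933418 6.355103660280473
[0.6131054  0.09947107 0.09576832]
[0.63253623 0.10344942 0.09519289]
[0.64571347 0.10550798 0.09449969]
[0.53003279 0.09731259 0.09137483]
```

Emit:
{"name": "send_rows", "arguments": {
  "increments": [
    [[0.001,0.002,0.001,-0.5],[0.001,0.002,0.002,-0.5],[0.001,0.002,0.003,-0.3],[0,0.001,0.003,0],[0,0,0.003,0],[0,0,0.003,0],[0,0,0.002,0],[0,0,0.001,0]]
  ]
}}

```text
clock: 9.95
eef_pos: [0.596, 0.1049, 0.0676]
tool_rot: [0.643, 0.765, -0.002, -0.016]
ft_force: [-0.6, 0.5, -0.5]
grip_width: 0.0176
```

```bash
python3 -c "
from h import *
d=take('scene','sc4')
crop('sc4',270,210,410,330,'c9',5)
go(.5945,.1025,99.5,.044)"
```

```text
t 10.0 pos [0.5959 0.1049 0.0675] ang 99.9 tilt [-0.0281  0.0173 -0.9995] F [ 0.6 -0.5 -0.8] w 0.0178 q [ 0.16  0.59  0.06  1.07  0.02 -0.01]
tool shift [-0.0026 -0.0012  0.0235] turn 0.4
```

View pics/c9.png

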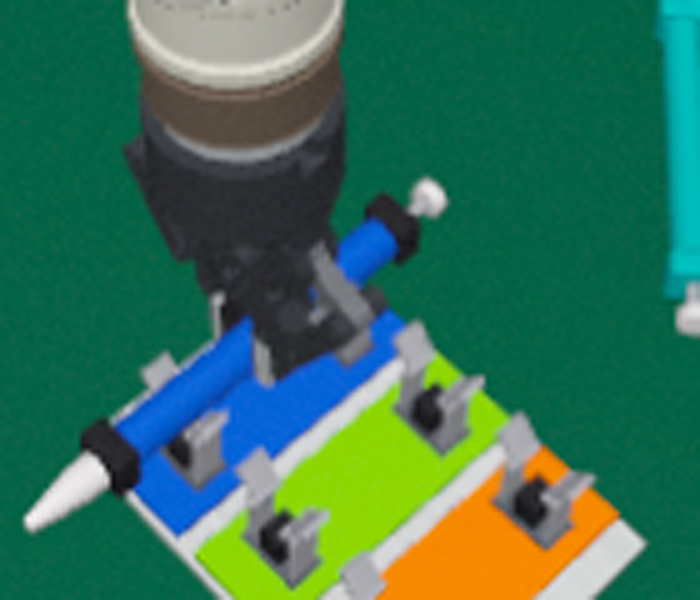

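The barrel now lies in the funnel between both jaws at (165,365) and (210,430). Next I'll press it down.

Emit:
{"name": "send_rows", "arguments": {
  "increments": [
    [[-0.001,0,0.003,0.2],[-0.001,0,0.004,0.2],[0,0,0.005,0],[0,0,0.006,0],[0,0,0.006,0],[0,0,0.006,0],[0,0,0.005,0],[0,0,0.003,0]]
  ]
}}

```text
clock: 10.8
eef_pos: [0.5987, 0.1037, 0.0442]
tool_rot: [0.647, 0.763, 0.003, -0.012]
ft_force: [-4.8, -0.6, 10.0]
grip_width: 0.0177
```

```bash
python3 -c "
from h import *
go(.5945,.1025,99.5,.044)"
```

```text
t 10.8 pos [0.5987 0.1037 0.0442] ang 99.4 tilt [-0.0147  0.0203 -0.9997] F [-4.8 -0.6 10. ] w 0.0177 q [ 0.16  0.61  0.02  1.    0.02 -0.  ]
tool shift [-0.0005 -0.0044  0.0002] turn -0.1
```

Emit:
{"name": "send_rows", "arguments": {
  "increments": [
    [[0,0,0.004,0],[0,0,0.005,0],[0,0,0.005,0],[0,0,0.005,0],[0,0,0.003,0],[0,0,0,0],[0,0,0,0],[0,0,0,0]]
  ]
}}

```text
clock: 11.6
eef_pos: [0.5986, 0.1036, 0.0446]
tool_rot: [0.647, 0.762, 0.008, -0.008]
ft_force: [-0.3, 0.2, 2.6]
grip_width: 0.0182
```

```bash
python3 -c "
from h import *
d=take('scene','sc5')
crop('sc5',270,210,410,330,'c10',5)
go(.5945,.1025,99.5,.044)"
```

```text
t 11.65 pos [0.5986 0.1036 0.0446] ang 99.33 tilt [-0.0026  0.0223 -0.9997] F [ 0.3 -0.5  3.1] w 0.0176 q [ 0.16  0.6   0.01  0.98  0.02 -0.  ]
tool shift [-0.0004 -0.0043  0.0005] turn -0.17
```

View pics/c10.png

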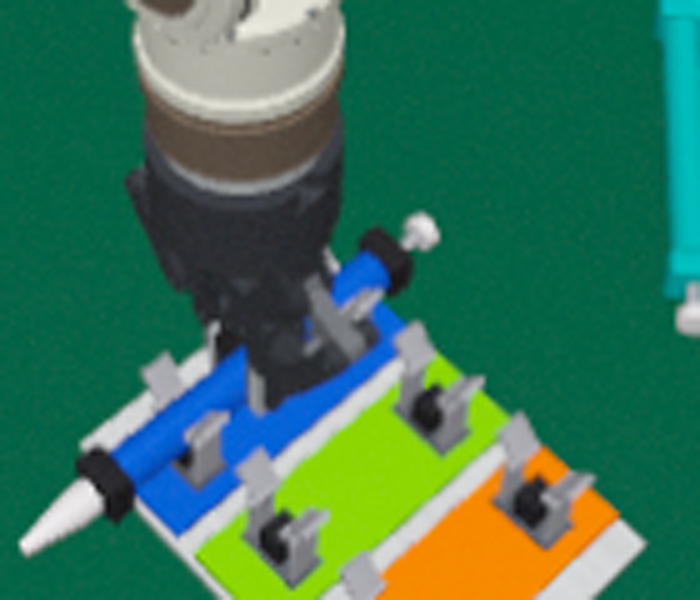

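```bash
python3 -c "
from h import *
d=load('sc5')
f=lambda x,y:(270+(x+.5)/5-.5,210+(y+.5)/5-.5)
a=w(d,*f(122,476),.044);b=w(d,*f(376,269),.044);D=a-b
s=(a+b)/2-[.5905,.1025,.044];t=np.radians(8.8)
print(a,b,np.linalg.norm(D),np.degrees(np.arctan2(D[1],D[0])),s[0]*np.cos(t)+s[1]*np.sin(t),-s[0]*np.sin(t)+s[1]*np.cos(t))
for p in [(150,440),(180,415),(220,380),(355,275)]: print(w(d,*f(*p)))
"
```

```text
[0.67161103 0.11763906 0.044     ] [0.52322352 0.09205627 0.044     ] 0.15057666351325794 9.781932831912243 0.007195006880666818 0.0012617810926834527
[0.65613714 0.11547928 0.05535207]
[0.6394211  0.11202727 0.0546805 ]
[0.61570133 0.10593595 0.05242575]
[0.53660498 0.09397478 0.05242818]
```

Seated: the barrel top is at about 54 mm at both ends, 7 mm along and 1 mm across from the seat. I'll release and rise.

Emit:
{"name": "send_rows", "arguments": {
  "increments": [
    [[0,0,0,0],[0,0,0,0],[0,0,0,0],[0,0,0,0],[0,0,0,0],[0,0,0,0],[0,0,0,0],[0,0,-0.002,0]]
  ],
  "hand": 0
}}

```text
clock: 12.45
eef_pos: [0.5974, 0.1033, 0.0436]
tool_rot: [0.647, 0.762, 0.006, -0.01]
ft_force: [0.5, 0.0, 0.1]
grip_width: 0.0428
```

Emit:
{"name": "send_rows", "arguments": {
  "increments": [
    [[0,0,-0.005,0],[0,0,-0.01,0],[0,0,-0.015,0],[0,0,-0.02,0],[0,0,-0.02,0],[0,0,-0.02,0],[0,0,-0.02,0],[0,0,-0.02,0]]
  ]
}}

```text
clock: 13.25
eef_pos: [0.597, 0.1001, 0.1813]
tool_rot: [0.647, 0.762, 0.005, -0.01]
ft_force: [0.9, 0.3, 0.6]
grip_width: 0.0429
```

Emit:
{"name": "send_rows", "arguments": {
  "increments": [
    [[-0.01,-0.02,-0.01,0],[-0.02,-0.03,-0.01,0],[-0.03,-0.03,-0.01,0],[-0.03,-0.03,0,0],[-0.03,-0.03,0,0],[-0.03,-0.03,0,0],[-0.02,-0.02,0,0],[-0.01,-0.01,0,0]]
  ]
}}

```text
clock: 14.05
eef_pos: [0.429, -0.1155, 0.2209]
tool_rot: [0.645, 0.764, 0.013, -0.001]
ft_force: [-0.8, 0.6, -0.4]
grip_width: 0.0429
```

```bash
python3 -c "
from h import *
take('scene','sc6');d=take('top','top6')
crop('sc6',270,230,410,350,'c11',5)
crop('top6',180,90,420,250,'c12',3)
go(.5945,.1025,99.5,.044)"
```

```text
t 14.15 pos [ 0.4295 -0.1153  0.221 ] ang 99.67 tilt [ 0.0155  0.02   -0.9997] F [0.1 0.9 0.1] w 0.0427 q [-0.28  0.14 -0.18  1.24  0.02 -0.45]
tool shift [0.1839 0.1959 0.1838] turn 0.17
```

View pics/c11.png

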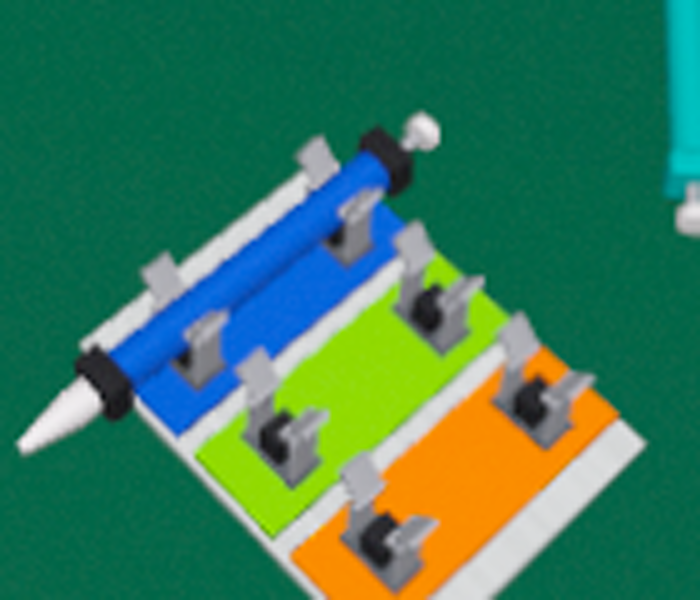

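View pics/c12.png

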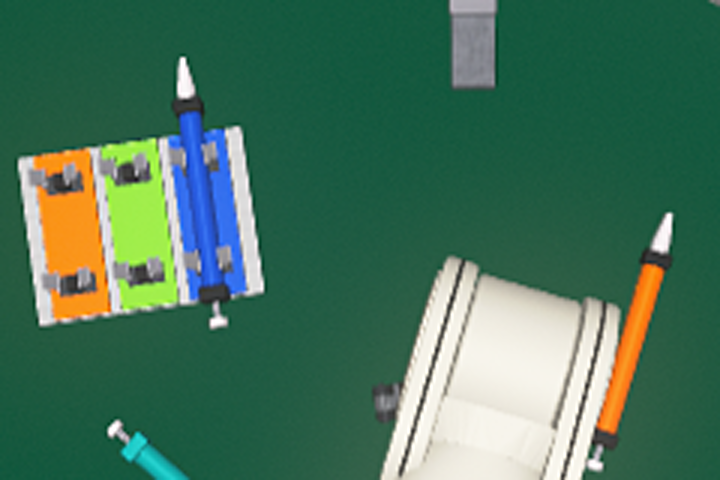

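```bash
python3 -c "
from h import *
t=np.radians(8.8)
for tag,box in (('sc6',(285,250,352,312)),('top6',(236,120,258,190))):
  d=load(tag)
  R=np.array([w(d,u,v) for v in range(box[1],box[3]) for u in range(box[0],box[2])])
  q=R[:,:2]-[.5905,.1025];L=np.c_[q@[np.cos(t),np.sin(t)],q@[-np.sin(t),np.cos(t)],R[:,2]]
  for x0 in (-.06,-.02,0,.02,.066):
    k=L[(abs(L[:,0]-x0)<.006)&(abs(L[:,1])<.012)&(L[:,2]>.03)]
    print(tag,x0,len(k),np.percentile(k[:,2],[50,80,95]).round(4),k[:,1].min().round(4),k[:,1].max().round(4))
d=load('top6');f=lambda x,y:(180+(x+.5)/3-.5,90+(y+.5)/3-.5)
a=w(d,*f(191,113),.05);b=w(d,*f(212,286),.05);m=(a+b)/2;s=m-[.5905,.1025,.05];print(a,b,np.linalg.norm(a-b),s[:2]@[np.cos(t),np.sin(t)],s[:2]@[-np.sin(t),np.cos(t)])
"
```

```text
sc6 -0.06 39 [0.0515 0.0534 0.0548] -0.0087 0.0102
sc6 -0.02 48 [0.0515 0.0529 0.0544] -0.0086 0.0113
sc6 0 47 [0.0517 0.0532 0.0543] -0.0071 0.0114
sc6 0.02 51 [0.0514 0.0527 0.0538] -0.0069 0.0114
sc6 0.066 57 [0.0526 0.0543 0.0553] -0.0084 0.0101
top6 -0.06 35 [0.0529 0.0549 0.0564] -0.0108 0.0076
top6 -0.02 36 [0.0529 0.0567 0.0584] -0.0107 0.0077
top6 0 34 [0.0529 0.0553 0.0573] -0.0108 0.0074
top6 0.02 36 [0.0523 0.0554 0.0573] -0.0102 0.009
top6 0.066 34 [0.0522 0.0549 0.0568] -0.0102 0.0087
[0.67277485 0.11268894 0.05      ] [0.5232051  0.09174285 0.05      ] 0.15102929379869517 0.007358341985917736 -0.0014266217631603245
```

The top of the barrel is level at about 54 mm along its whole length, so it is home in both clips. It sits 7 mm along and about 1 mm across from the seat. Handing in.

```bash
python3 -c "
from h import *
order.job_done()"
```

```text
the job is handed in; nothing more can be done
```

The blue pump is snapped into both clips of the blue place and released, and the job is handed in at about 14 s of the 35 s allowed. I took the smaller blue pump, not the large blue or the turquoise one. I gripped it across mid-barrel and pressed it down until it stopped, with about 10 N of push.

**Last checks (after letting go, both cameras):**
- **Height:** the barrel top is level at about 54 mm along its length, which is what a fully home barrel should show.
- **Position:** the mid point is about 7 mm along the place and 1–1.5 mm across it, with the axis within about 1° of the place's x.
- **Orange pump:** it was never touched and shows no visible shift in the last top view. I did not measure its position again.
- **Arm:** it is clear of everything, with the gripper at about z = 0.22 m.

**Disagreements:**
- The two cameras differed by 2–3 mm on the across position, one reading +1.3 mm and the other -1.4 mm, against a limit of ±10 mm.
- The gripper read 18 mm on the 20 mm barrel, but the grasp held.
- The tool leaned up to about 2° during the moves, with no effect on the result.

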